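# Seat a bead rack on the stringing board and snap the toggle clamp shut

## Robot

A 6-joint arm with a two-finger parallel gripper is mounted at the origin on the work surface. World frame = base frame: x ahead of the robot, y to its left, z up, the work surface at z = 0. Lengths are in m, angles in degrees, forces in N, time in s.
With the tool pointing down it reaches from about 0.3 to 0.75 m from the base axis. Payload 8.5 kg.
Tool frame: the origin (TCP) lies at the centre of the arm's flange, where the gripper is bolted on; the fingertips stand 173 mm ahead of it and the grasp point (between the pads) lies 155 mm ahead of it; z points along the fingers, y is the line along which they close (so a half turn about z gives the same grasp; the last joint's range is limited). The gripper opens to 85 mm and grips with 20 to 120 N. Pads are 22 mm wide; open, the fingers measure 114 mm over their backs; the gripper's body (76 mm by 85 mm) begins 54 mm behind the grasp point. The pads swing forward as they close: fully open they stand 13 mm farther back than shut.
Start: joints at [-77.997, 21.807, 74.336, -0, 83.858, -12.336], TCP at [0.227, -0.501, 0.405] pointing down, gripper open.
Joint ranges: [-178.18, 178.18], [-50.72, 133.34], [12.68, 142.11], [-81.47, 261.47], [9.98, 163.14], [-165.26, 165.26]. Speed limits (degrees/s): [136.94, 136.94, 180, 180, 180, 180].

## Interface

Orientations are given as a 3x3 rotation matrix whose columns are the frame's x, y, z axes.
In Python, from workcell import arm gives the robot as it stands. The module is installed in compiled form; this text tells all that it offers.
- The arm moves only by the tool move_arm, never from a script. Its argument "commands" is a list of rows, each a list of 2 entries, a list of its own where there are three numbers: the shift along the tool's x, y, z in cm, then the turn, a rotation vector about the tool's x, y, z in rad. A call has 1 to 20 rows; each row shifts and turns the commanded pose from where the row before left it, along the tool's axes as they then stand; what a row does not reach is not made up. A row lasts 1/10 s, in which the tool goes at most 50 mm and 8.59 degrees, less where a joint would pass 70% of its speed; a pose out of reach is approached as far as the arm can. A call is refused whole if a number of a shift passes 5 or a number of a turn 0.15, either way. A call with a gripper value outside its range is refused whole. "gripper" is the finger opening in cm, from 0 to 8.54, set as the call begins (left out, the last holds). The fingers move at their own pace and stop on an object; "squeeze" is the grip in N (left out, the last holds). Time passes only in rows, so rows that do not move let the fingers close. It gives the time, the measured TCP pose, the force, the opening and the grip force at its end, in the units of the state.
- arm.sense(): the state, without advancing time (a new reading comes with each control period).
- arm.get_image(name): name is "scene" or "side" or "wrist"; returns a dict with "color" (480x640x3 uint8, blue, green, red), "depth" (480x640 float32, m along the optical axis (not along the pixel's ray), 0 where there is no reading), "fx", "fy", "cx", "cy" (pixels), "R" (3x3) and "t" (3): a world point X has camera coordinates R X + t; the wrist camera has in their place "hand_eye" (4x4, takes a point from camera to tool coordinates, whose origin is the TCP and whose axes are the flange's). Camera axes: x right, y down, z forward; pixel columns grow to the right and rows downward; lengths in m; the calibration is good to about 2 mm. A picture is of the moment at which its call begins: read the wrist's pose just before it.
- arm.job_done(): hands the job in; it is judged then, once.
The state is a dict: "clock": time; "joints": joint angles; "joint_vel": joint speeds; "joint_efforts": joint torques, N m; "ee_pos": TCP position; "eef_rot": TCP orientation; "ft_force": force on the tool from outside, world axes, zero at the start; "ft_torque": the same for the moment, N m; "gripper_width": opening from 0.0 (shut) to 1.0 (fully open); "grip_force": force on a finger pad.
Only numpy, scipy, OpenCV 4.12 (cv2) and the standard library are available. Lean on these libraries where they do the work, as an engineer would, in place of code of your own. Each camera call takes 0.05 s, during which the arm holds its last target. There are 200 camera calls.

## Task

Get the bead rack that lies on the stringing board ready for re-stringing: with your fingertips push it along its channel until it is fully home against the end stop, then push the toggle clamp's handle over towards the rack, past centre, so that it snaps upright to its stop and the rubber bumper holds the rack down. Only push: the rack must not be picked up. Leave the other things on the board and shelf where they are, and finish with your hand clear.

Things in the scene. Friction and masses are not known exactly. Their poses are not given: they have to be found in the camera images.
- board: Stringing board, fixed, plywood, 180 mm along its x, 370 mm along its y, top at z = 18 mm. Origin: on its underside, below the middle of the end stop's face; x across, y along the channel (from the rack towards the clamp), z up. Two guide battens, 10 mm high, run from the stop to y = -120 mm, 75 mm apart inside, either side of x = 0.
- stop_face (a point): Middle of the end stop's face, on the board's plane y = 0, 8 mm above the board's top. The stop is a dark batten 110 mm long, 12 mm thick, 16 mm high. The toggle clamp is screwed on behind it on the line x = 0, its steel base from y = 14 to 86 mm; the board ends at y = 120 mm.
- rack: The bead rack lying flat on the board: green wooden frame with three bead wires, 70 mm wide (x), 200 long (y), 16 thick (z), 0.09 to 0.18 kg, loose; sliding takes about 1 N. Origin: centre of its underside; axes along the board's. It starts between the guide battens (2.5 mm play each side), its heel 30 to 80 mm short of the stop, its outer end clear of the battens.
- rack_heel (a point): Middle of the rack's end face that goes against the stop, 8 mm above its underside. Home is y = 0 in the board's frame.
- rack_outer (a point): Middle of the rack's opposite, outer end face (70 mm wide, 16 mm high, solid to push on), 8 mm above its underside.
- clamp_handle (a joint): Bend between the clamp's handle and its link, rad: 0 open (start), 1.42 dead centre, 1.66 locked at its stop past centre. Before dead centre a light spring returns a handle let go to open; past it, it snaps to the stop. Closing takes some 2 to 6 N at the grip's upper end, most near dead centre. Open, the handle leans back and the arm stands raised 55 degrees; the arm comes down as the handle goes over.
- grip_top (a point): Free top end of the handle's black vinyl grip (round, 19 mm thick, 60 mm long, steel cheeks below). Open, it leans 36 degrees back from upright, away from the rack, this point at x = 0, y = 90, z = 127 mm in the board's frame; locked, it stands upright (4 degrees to the rack) with this point at x = 0, y = 25, z = 145 mm. It swings in the board's y-z plane.
- grip_root (a point): Lower end of the same grip, on its axis, 60 mm from grip_top: open at y = 55, z = 79 mm, locked at y = 29, z = 86 mm in the board's frame.
- clamp_pad: The clamp's black rubber bumper, 17 mm across and 11 mm tall, on a spring spindle at the arm's end. Origin: centre of its lower face. Locked on a seated rack it bears on the middle of the rack's heel rail, 12 mm from the stop, with about 8 N.
- pliers: Pliers lying on the board's free far strip, about 150 mm long, 42 mm over the handles, 12 mm high; loose bystander, origin at the pivot's underside.
- stand: Dark acacia stand with two grooves, 150 x 130 x 46 mm, fixed, on the left. Origin: centre of its underside.
- stood_rack0: Bead rack of the same make, standing on its long edge in the stand's right-hand groove (seen from the robot), 70 mm tall; loose bystander. Origin: middle of its lower edge.
- stood_rack1: The same in the stand's left-hand groove; loose bystander. Origin: middle of its lower edge.
- money_box: Red clay money box, round, 112 mm across, 118 mm tall; loose bystander. Origin: centre of its underside.
- cash_tin: Dented aluminium cash tin, 156 x 206 x 84 mm with a wire handle to 99 mm; loose bystander. Origin: centre of its underside.
- bell: Chrome desk bell, 84 mm across, 56 mm tall; loose bystander. Origin: centre of its underside.
- comb: Dark cow-horn comb lying flat, 60 x 150 x 6 mm; loose bystander. Origin: near the middle of its underside.
Not all that is in view belongs to the job. Leave any blue look-alike of the rack alone.

How it is judged (in metres and radians):
On the way, in this order (a step that is already met when the one before it is completed fails the run):
1. the rack's heel is against the end stop (within 3 mm) (y of rack_heel in the frame of board between -0.003 and 0.003 m and z of rack in the frame of board below 0.022 m), for 0.2 s.
2. the clamp handle has snapped past centre to its stop, the bumper pressing on the rack (value of joint clamp_handle above 1.57 rad and contact force between clamp_pad and rack above 4 N), for 0.2 s.
At the end, for the whole second after the job is handed in: The rack lies flat on the board with its heel within 3 mm of the end stop, the clamp handle is past centre at its stop (joint above 1.57 rad), the bumper presses on the rack with more than 4 N, and rack and handle are at rest (all of step 1 and all of step 2 and linear speed of rack below 0.01 m/s and velocity of joint clamp_handle between -0.1 and 0.1 rad/s); the robot touches nothing.
It fails at once if the rack is picked up or tipped off the board (z of rack in the frame of board above 0.03 m or angle between rack's own z axis and vertical above 0.15 rad).
It fails at once if one of the other things is moved by more than 25 mm (distance of any of pliers, stood_rack0, stood_rack1, money_box, cash_tin, bell, comb from where it was at the start of the episode above 0.025 m).
It fails at once if one of the other things is knocked over (angle between any of pliers, stood_rack0, stood_rack1, money_box, cash_tin, bell, comb's own z axis and vertical above 0.4 rad).
It also fails if it takes over 48 s, if anything falls off the work surface, if the arm or the gripper's body presses on something with over 40 N, if the wrist force passes 120 N, or if a joint passes its speed limit or range.

## Working session

There is one attempt and no reset: what is moved stays moved. The work goes in short steps, Python scripts to look and compute and a tool call to move; the robot and the scene stay as the last step left them, time stands still between calls to the robot, and variables do not carry over. Pictures are saved under pics/ and viewed, at most 10 in all, crops included, and the job is handed in when it is done.

Besides the shell and the picture viewer there is one more tool, called after ">>>" as name([rows], argument=value, ...), one row to a line, values as JSON. move_arm: Moves the arm, as the interface text tells. Its arguments: {"type":"object","properties":{"commands":{"type":"array","items":{"type":"array"}},"gripper":{"type":"number"},"squeeze":{"type":"number"}},"required":["commands"]}

```bash
mkdir -p pics; cat > h.py <<'E'
import numpy as np,cv2,pickle
from workcell import arm
def snap(n,tag):
    s=arm.sense(); im=arm.get_image(n)
    if 'hand_eye' in im:
        T=np.eye(4);T[:3,:3]=np.array(s['eef_rot']);T[:3,3]=s['ee_pos'];C=T@np.array(im['hand_eye'])
        im['R']=C[:3,:3].T; im['t']=-C[:3,:3].T@C[:3,3]
    cv2.imwrite(f'pics/{tag}.png',im['color']); pickle.dump(im,open(f'{tag}.pkl','wb')); return im
def load(tag): return pickle.load(open(f'{tag}.pkl','rb'))
def pt(im,u,v,z=None):
    R,t=np.array(im['R']),np.array(im['t']).ravel()
    r=np.array([(u-im['cx'])/im['fx'],(v-im['cy'])/im['fy'],1])
    if z is None:
        d=im['depth'][int(v)-1:int(v)+2,int(u)-1:int(u)+2]; d=np.median(d[d>0]) if (d>0).any() else np.nan
        return R.T@(r*d-t)
    o=-R.T@t; w=R.T@r; return o+w*(z-o[2])/w[2]
def proj(im,X):
    c=np.array(im['R'])@X+np.array(im['t']).ravel(); return im['fx']*c[0]/c[2]+im['cx'],im['fy']*c[1]/c[2]+im['cy']
E
python3 -c "
from h import *
for n in ['scene','side']:
    im=snap(n,n+'0'); print(n,-np.array(im['R']).T@np.array(im['t']).ravel(),im['R'])
print(arm.sense())"
```

```text
scene [ 1.38379802 -0.49353028  0.82122606] [[ 0.47617058  0.87930408  0.00926916]
 [ 0.5333189  -0.28039576 -0.79809096]
 [-0.6991656   0.38497085 -0.60246569]]
side [0.32815699 0.67869225 0.99786377] [[-0.9617778  -0.27373878 -0.00710988]
 [-0.20413833  0.73405971 -0.64767576]
 [ 0.18251305 -0.62146877 -0.7618829 ]]
{'clock': 0.1, 'joints': array([-7.79971286e+01,  2.18363424e+01,  7.43782344e+01, -1.02959761e-03,
        8.38582090e+01, -1.23368013e+01]), 'joint_vel': array([ 0.05431879, -0.02280275, -0.21762917, -0.06662388, -0.08302888,
       -0.03707406]), 'joint_efforts': array([ 5.16517102e-03, -4.49223304e+01, -2.31654149e+01, -8.45669911e-05,
        3.69992529e-03,  1.41546056e-05]), 'ee_pos': array([ 0.22665854, -0.50107855,  0.40419357]), 'eef_rot': array([[ 9.11117357e-01,  4.12146919e-01, -2.81659077e-04],
       [ 4.12146937e-01, -9.11116550e-01,  1.23886137e-03],
       [ 2.53968651e-04, -1.24483303e-03, -9.99999193e-01]]), 'ft_force': array([ 0.32821936,  0.27098585, -1.53824081]), 'ft_torque': array([-0.02407284, -0.01208639, -0.0127715 ]), 'grip_force': 0.0, 'gripper_width': 0.9999271120645835}
```

View pics/scene0.png

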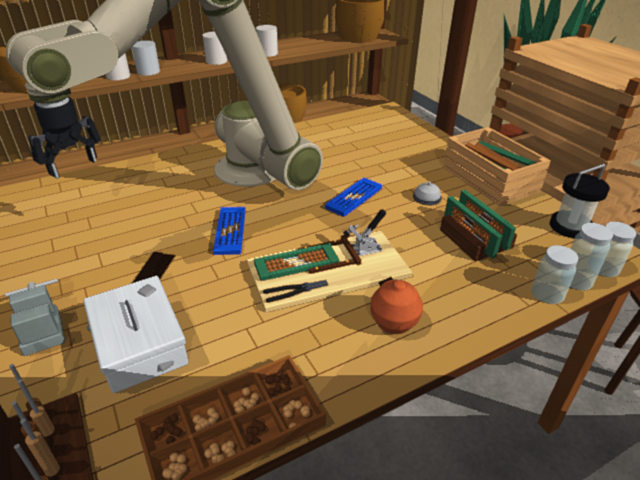

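View pics/side0.png

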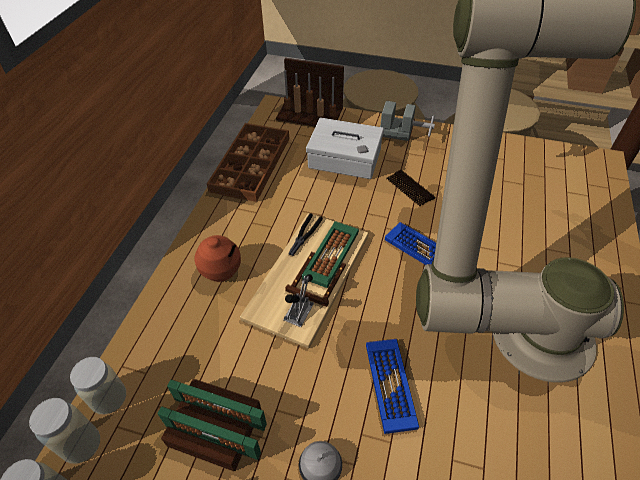

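Candidates for the rack (scene picture): the green rack on the board at (297,262), blue look-alikes at (229,230) and (353,197), and green racks standing in the stand at (470,228) and (488,215). I choose the green one on the board. The clamp is at (365,238), the pliers at (295,290). Next is a close crop.

```bash
python3 -c "
from h import *
a=load('scene0')['color'][195:315,235:425];b=load('side0')['color'][205:355,230:380]
a=cv2.resize(a,(0,0),fx=4.2,fy=4.2,interpolation=2)
cv2.imwrite('pics/c1.png',a)
b=cv2.resize(b,(0,0),fx=4,fy=4,interpolation=2);cv2.imwrite('pics/c2.png',b)"
```

```text
(no output)
```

View pics/c1.png

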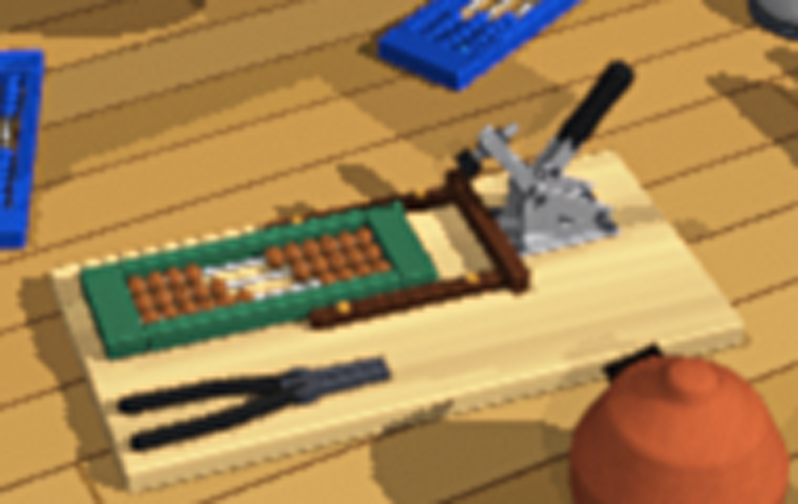

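View pics/c2.png

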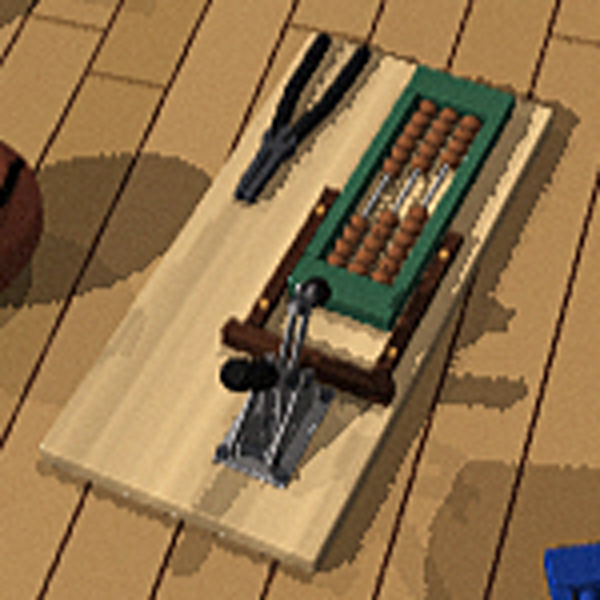

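Both crops show the green rack on the board, with beads and between the battens, and its heel short of the dark stop. The clamp is open: the grip leans back (scene crop (625,70)) and the bumper is raised. Blue racks are elsewhere. Now for the poses.

```bash
python3 -c "
from h import *
S=load('scene0');D=load('side0')
s=lambda x,y,z=None:pt(S,235+x/4.2-.4,195+y/4.2-.4,z)
d=lambda x,y,z=None:pt(D,230+x/4-.4,205+y/4-.4,z)
np.set_printoptions(precision=4,suppress=True)
print('board scene');[print(s(*p,.018)) for p in [(52,272),(612,152),(745,325),(130,487)]]
print('board side');[print(d(*p,.018)) for p in [(552,105),(318,568),(42,450),(312,32)]]
print('rack scene');[print(s(*p,.034)) for p in [(82,270),(402,203),(437,272),(108,345)]]
print('rack side');[print(d(*p,.034)) for p in [(515,97),(392,325),(290,282),(418,68)]]
print('stop ch-edge top scene',s(452,185,.034),s(512,282,.034)); print('stop side',d(235,320,.034),d(393,372,.034))
print('depth',s(540,400),s(95,310),d(130,400),d(455,85))
print('grip depth',s(620,75),s(585,125),d(235,375))
"
```

```text
board scene
[ 0.453  -0.1893  0.018 ]
[0.5079 0.1723 0.018 ]
[0.684  0.1463 0.018 ]
[ 0.6372 -0.219   0.018 ]
board side
[ 0.4497 -0.1917  0.018 ]
[0.5016 0.1791 0.018 ]
[0.6776 0.1495 0.018 ]
[ 0.6234 -0.2133  0.018 ]
rack scene
[ 0.478  -0.1792  0.034 ]
[0.5094 0.0168 0.034 ]
[0.576  0.0027 0.034 ]
[ 0.5454 -0.1915  0.034 ]
rack side
[ 0.4727 -0.1778  0.034 ]
[0.5024 0.0206 0.034 ]
[0.5707 0.0064 0.034 ]
[ 0.5408 -0.1859  0.034 ]
stop ch-edge top scene [0.508  0.0528 0.034 ] [0.6041 0.0367 0.034 ]
stop side [0.5941 0.0424 0.034 ] [0.493  0.0529 0.034 ]
depth [ 0.6661  0.019  -0.    ] [ 0.5097 -0.1846  0.0297] [0.6406 0.1028 0.017 ] [ 0.5139 -0.1801  0.0312]
grip depth [0.5649 0.1292 0.126 ] [0.5624 0.1091 0.0953] [0.5576 0.137  0.1259]
```

>>> move_arm([
  [[0, 0, 0], [0, 0, -0.1423]],
  [[0, 0, 0], [0, 0, -0.1423]],
  [[0, 0, 0], [0, 0, -0.1423]],
  [[0, 0, 0], [0, 0, -0.1423]],
  [[0, 0, 0], [0, 0, -0.1423]],
  [[0, 0, 0], [0, 0, -0.1423]],
  [[0, 0, 0], [0, 0, -0.1423]],
  [[3.09, 2.33, 0], [0, 0, 0]],
  [[3.09, 2.33, 0], [0, 0, 0]],
  [[3.09, 2.33, 0], [0, 0, 0]],
  [[3.09, 2.33, 0], [0, 0, 0]],
  [[3.09, 2.33, 0], [0, 0, 0]],
  [[3.09, 2.33, 0], [0, 0, 0]],
  [[3.09, 2.33, 0], [0, 0, 0]],
  [[3.09, 2.33, 0], [0, 0, 0]],
  [[3.09, 2.33, 0], [0, 0, 0]],
  [[3.09, 2.33, 0], [0, 0, 0]],
  [[0, 0, 0], [0, 0, 0]],
  [[0, 0, 0], [0, 0, 0]],
], gripper=0)

```text
clock: 2.0
ee_pos: [0.5035, -0.2299, 0.4043]
eef_rot: [[0.148, 0.989, -0.001], [0.989, -0.148, 0.0], [0.0, -0.001, -1.0]]
ft_force: [-0.1, 0.5, 0.9]
gripper_width: -0.001
grip_force: 0.0
```

```bash
python3 -c "
from h import *
im=snap('wrist','w1');s=arm.sense();print(s['clock'],s['ee_pos'],s['eef_rot'],s['ft_force'],s['gripper_width'])"
```

```text
2.05 [ 0.50299098 -0.23058257  0.40439584] [[ 1.49188649e-01  9.88808410e-01 -8.22148459e-04]
 [ 9.88808746e-01 -1.49188505e-01  2.33920848e-04]
 [ 1.08647802e-04 -8.47845922e-04 -9.99999635e-01]] [ 0.15163795 -0.83248185  0.27933779] 0.000654549111298297
```

View pics/w1.png

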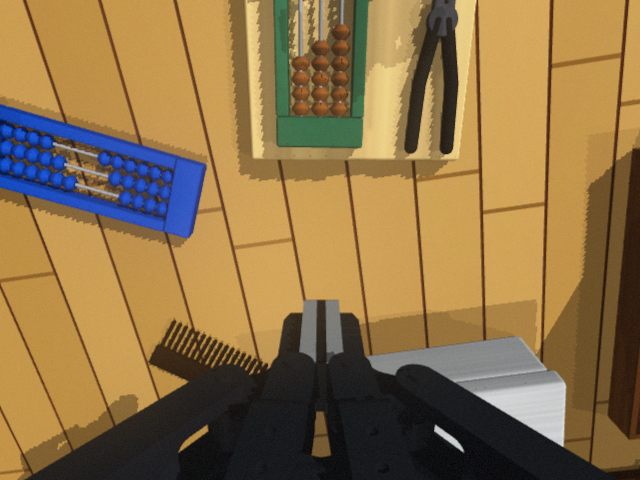

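The wrist view shows the rack's outer end at (278–362,148), the pliers at (430,140), the comb at (210,350), and the tin's near corner at (370,360).

```bash
python3 -c "
from h import *
im=load('w1');np.set_printoptions(precision=4,suppress=True)
xd=np.array([.9888,-.1495,0]);yd=np.array([.1495,.9888,0]);o=np.array([.5452,.0476,0])
for n,u,v,z in [('outL',278,148,.034),('outR',362,148,.034),('side',365,60,.034),('sideL',282,60,.034),('brd',253,157,.018),('brd',460,159,.018),('tin',372,362,.084),('tin',518,339,.084),('tip',321,302,None),('plier',412,150,.03)]:
  p=pt(im,u,v,z);print(n,p,(p-o)@xd,(p-o)@yd)
"
```

```text
outL [ 0.4755 -0.1801  0.034 ] -0.03490692600622311 -0.23553897755734035
outR [ 0.5435 -0.1902  0.034 ] 0.03384905486653706 -0.23537511149679727
side [ 0.5534 -0.1247  0.034 ] 0.033857125170797274 -0.16910969127501885
sideL [ 0.4905 -0.1153  0.034 ] -0.029762365417812676 -0.16924622740133852
brd [ 0.4508 -0.1859  0.018 ] -0.05839164646777435 -0.24498818906182687
brd [ 0.6274 -0.2139  0.018 ] 0.12040214453202365 -0.24626702694498473
tin [ 0.5275 -0.36    0.084 ] 0.043380272887166324 -0.40563938608991373
tin [ 0.648  -0.3554  0.084 ] 0.16188640381002403 -0.38312446084077445
tip [ 0.5055 -0.2187  0.2381] 0.0005323179196069991 -0.26922081567248674
plier [ 0.5846 -0.1984  0.03  ] 0.07575282346263969 -0.23734477619055286
```

>>> move_arm([
  [[0, 0, 3.5], [0, 0, 0]],
  [[0, 0, 3.5], [0, 0, 0]],
  [[0, 0, 3.5], [0, 0, 0]],
  [[0, 0, 3.5], [0, 0, 0]],
  [[0, 0, 3], [0, 0, 0]],
  [[0, 0, 2], [0, 0, 0]],
  [[0, 0, 1], [0, 0, 0]],
  [[0, 0, 0.7], [0, 0, 0]],
  [[0, 0, 0], [0, 0, 0]],
  [[0, 0, 0], [0, 0, 0]],
])

```text
clock: 3.05
ee_pos: [0.5033, -0.2307, 0.1986]
eef_rot: [[0.15, 0.989, 0.001], [0.989, -0.15, -0.001], [-0.001, 0.001, -1.0]]
ft_force: [1.2, -0.2, 0.2]
gripper_width: -0.003
grip_force: 0.0
```

>>> move_arm([
  [[0.7, 0, 0], [0, 0, 0]],
  [[0.7, 0, 0], [0, 0, 0]],
  [[0.7, 0, 0], [0, 0, 0]],
  [[0.5, 0, 0], [0, 0, 0]],
  [[0.4, 0, 0], [0, 0, 0]],
  [[0.4, 0, 0], [0, 0, 0]],
  [[0.4, 0, 0], [0, 0, 0]],
  [[0.4, 0, 0], [0, 0, 0]],
  [[0.4, 0, 0], [0, 0, 0]],
  [[0.4, 0, 0], [0, 0, 0]],
  [[0.4, 0, 0], [0, 0, 0]],
  [[0.4, 0, 0], [0, 0, 0]],
  [[0.4, 0, 0], [0, 0, 0]],
  [[0, 0, 0], [0, 0, 0]],
])

```text
clock: 4.45
ee_pos: [0.5125, -0.1685, 0.1977]
eef_rot: [[0.149, 0.989, -0.0], [0.989, -0.149, 0.0], [0.0, -0.0, -1.0]]
ft_force: [-0.0, -0.5, -0.3]
gripper_width: 0.0
grip_force: 0.0
```

>>> move_arm([
  [[0.15, 0, 0], [0, 0, 0]],
  [[0.15, 0, 0], [0, 0, 0]],
  [[0, 0, 0], [0, 0, 0]],
])

```text
clock: 4.75
ee_pos: [0.5129, -0.166, 0.1977]
eef_rot: [[0.149, 0.989, -0.0], [0.989, -0.149, 0.0], [0.0, -0.0, -1.0]]
ft_force: [-0.4, -0.4, -0.2]
gripper_width: -0.003
grip_force: 0.0
```

>>> move_arm([
  [[0.1, 0, 0], [0, 0, 0]],
  [[0.1, 0, 0], [0, 0, 0]],
  [[0, 0, 0], [0, 0, 0]],
])

```text
clock: 5.05
ee_pos: [0.5132, -0.164, 0.1977]
eef_rot: [[0.149, 0.989, -0.0], [0.989, -0.149, 0.0], [0.0, -0.0, -1.0]]
ft_force: [0.4, -0.1, -0.1]
gripper_width: -0.0
grip_force: 0.1
```

>>> move_arm([
  [[0.1, 0, 0], [0, 0, 0]],
  [[0, 0, 0], [0, 0, 0]],
])

```text
clock: 5.25
ee_pos: [0.5133, -0.163, 0.1977]
eef_rot: [[0.149, 0.989, -0.0], [0.989, -0.149, 0.0], [0.0, -0.0, -1.0]]
ft_force: [0.1, 0.5, 0.1]
gripper_width: -0.0
grip_force: 0.1
```

>>> move_arm([
  [[0.1, 0, 0], [0, 0, 0]],
  [[0.1, 0, 0], [0, 0, 0]],
  [[0, 0, 0], [0, 0, 0]],
])

```text
clock: 5.55
ee_pos: [0.5137, -0.161, 0.1977]
eef_rot: [[0.149, 0.989, -0.0], [0.989, -0.149, 0.0], [0.0, -0.0, -1.0]]
ft_force: [0.8, -0.2, 0.8]
gripper_width: 0.002
grip_force: 0.0
```

>>> move_arm([
  [[0.1, 0, 0], [0, 0, 0]],
  [[0.1, 0, 0], [0, 0, 0]],
  [[0, 0, 0], [0, 0, 0]],
])

```text
clock: 5.85
ee_pos: [0.514, -0.159, 0.1977]
eef_rot: [[0.149, 0.989, -0.0], [0.989, -0.149, 0.0], [0.0, -0.0, -1.0]]
ft_force: [0.1, -0.1, -0.8]
gripper_width: -0.002
grip_force: 0.0
```

```bash
python3 -c "
from h import *
a=snap('scene','s2')['color'][195:315,235:425];b=snap('side','d2')['color'][205:355,230:380]
a=cv2.resize(a,(475,300),interpolation=2);b=cv2.resize(b,(300,300),interpolation=2)
cv2.imwrite('pics/c3.png',np.hstack([a,b]));print(arm.sense()['ft_force'])"
```

```text
[-0.47845575 -0.11320601 -1.04646533]
```

View pics/c3.png

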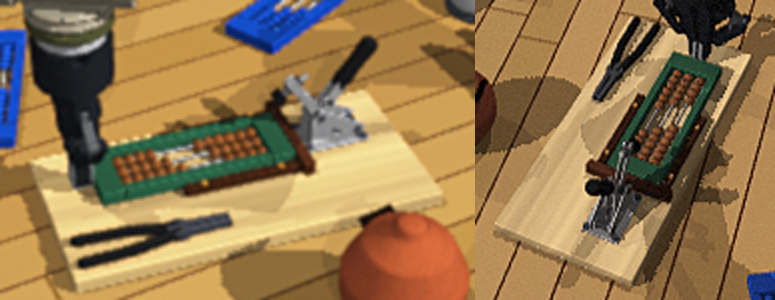

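The fingertips are behind the rack's outer end at (85,180). The heel is a few mm short of the stop at (290,150). Continuing in 1 mm steps.

>>> move_arm([
  [[0.1, 0, 0], [0, 0, 0]],
  [[0.1, 0, 0], [0, 0, 0]],
  [[0, 0, 0], [0, 0, 0]],
])

```text
clock: 6.25
ee_pos: [0.5142, -0.1581, 0.1979]
eef_rot: [[0.149, 0.989, 0.0], [0.989, -0.149, -0.003], [-0.003, 0.0, -1.0]]
ft_force: [-1.7, -8.3, -1.2]
gripper_width: -0.001
grip_force: 4.3
```

>>> move_arm([
  [[0.1, 0, 0], [0, 0, 0]],
  [[0, 0, 0], [0, 0, 0]],
])

```text
clock: 6.45
ee_pos: [0.5144, -0.1578, 0.198]
eef_rot: [[0.149, 0.989, 0.0], [0.989, -0.149, -0.004], [-0.004, 0.001, -1.0]]
ft_force: [-4.2, -12.7, -1.3]
gripper_width: 0.0
grip_force: 6.8
```

>>> move_arm([
  [[0.1, 0, 0], [0, 0, 0]],
  [[0, 0, 0], [0, 0, 0]],
])

```text
clock: 6.65
ee_pos: [0.5146, -0.1575, 0.1982]
eef_rot: [[0.149, 0.989, 0.001], [0.989, -0.149, -0.006], [-0.006, 0.002, -1.0]]
ft_force: [-4.7, -17.6, -0.0]
gripper_width: -0.003
grip_force: 9.3
```

>>> move_arm([
  [[0.1, 0, 0], [0, 0, 0]],
  [[0, 0, 0], [0, 0, 0]],
])

```text
clock: 6.85
ee_pos: [0.5147, -0.1572, 0.1983]
eef_rot: [[0.149, 0.989, 0.001], [0.989, -0.149, -0.008], [-0.007, 0.002, -1.0]]
ft_force: [-7.5, -22.9, -0.6]
gripper_width: -0.001
grip_force: 11.9
```

>>> move_arm([
  [[-1, 0, 0], [0, 0, 0]],
  [[-1, 0, 0], [0, 0, 0]],
  [[-1, 0, 0], [0, 0, 0]],
  [[0, 0, -3], [0, 0, 0]],
  [[0, 0, -4], [0, 0, 0]],
  [[0, 0, -4], [0, 0, 0]],
  [[0, 0, -4], [0, 0, 0]],
  [[0, 0, -4], [0, 0, 0]],
  [[0, 0, -3], [0, 0, 0]],
  [[3.66, 0, 0], [0, 0, 0]],
  [[3.66, 0, 0], [0, 0, 0]],
  [[3.66, 0, 0], [0, 0, 0]],
  [[3.66, 0, 0], [0, 0, 0]],
  [[3.66, 0, 0], [0, 0, 0]],
  [[3.66, 0, 0], [0, 0, 0]],
  [[3.66, 0, 0], [0, 0, 0]],
  [[3.66, 0, 0], [0, 0, 0]],
  [[3.66, 0, 0], [0, 0, 0]],
  [[3.66, 0, 0], [0, 0, 0]],
])

```text
clock: 8.75
ee_pos: [0.5649, 0.1793, 0.4176]
eef_rot: [[0.149, 0.989, -0.0], [0.989, -0.149, 0.0], [0.0, -0.0, -1.0]]
ft_force: [1.3, -0.5, 1.2]
gripper_width: -0.0
grip_force: 0.0
```

```bash
python3 -c "
from h import *
s=arm.sense();p=s['ee_pos'];print(p,p@np.array([.9888,-.1495,0]),p@np.array([.1495,.9888,0]))
S=snap('scene','s3');D=snap('side','d3')
cv2.imwrite('pics/c4.png',np.hstack([cv2.resize(S['color'][205:305,270:400],(520,400),interpolation=2),cv2.resize(D['color'][255:325,275:345],(280,280),interpolation=2)] ) if 0 else cv2.resize(S['color'][195:295,275:405],(780,600),interpolation=2))"
```

```text
[0.56494943 0.17933423 0.41764513] 0.5318115336876009 0.261785622534486
```

View pics/c4.png

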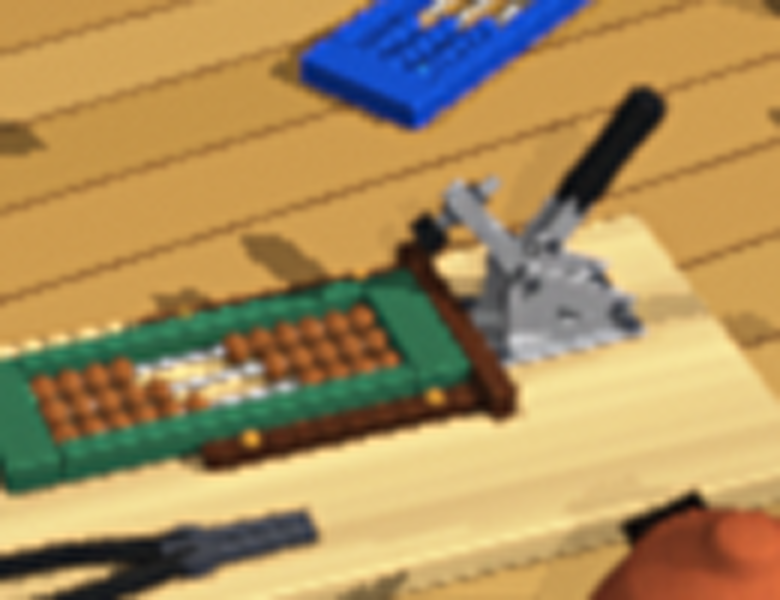

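The rack's heel is flush on the stop (400–480, 270–380). The clamp is still open, with the grip top at (645,105). Next I lower the fingers behind the grip and push.

>>> move_arm([
  [[0, 0, 4], [0, 0, 0]],
  [[0, 0, 4], [0, 0, 0]],
  [[0, 0, 3], [0, 0, 0]],
  [[0, 0, 2], [0, 0, 0]],
  [[0, 0, 0.8], [0, 0, 0]],
  [[0, 0, 0], [0, 0, 0]],
  [[0, 0, 0], [0, 0, 0]],
])

```text
clock: 9.55
ee_pos: [0.5652, 0.1778, 0.2809]
eef_rot: [[0.15, 0.989, 0.002], [0.989, -0.15, 0.0], [0.0, 0.002, -1.0]]
ft_force: [0.4, -0.5, -0.2]
gripper_width: 0.003
grip_force: 0.0
```

>>> move_arm([
  [[-0.5, 0, 0], [0, 0, 0]],
  [[-0.5, 0, 0], [0, 0, 0]],
  [[-0.5, 0, 0], [0, 0, 0]],
  [[-0.5, 0, 0], [0, 0, 0]],
  [[-0.5, 0, 0], [0, 0, 0]],
  [[-0.5, 0, 0], [0, 0, 0]],
  [[-0.5, 0, 0], [0, 0, 0]],
  [[-0.5, 0, 0], [0, 0, 0]],
])

```text
clock: 10.35
ee_pos: [0.5588, 0.138, 0.2797]
eef_rot: [[0.149, 0.989, -0.0], [0.989, -0.149, -0.0], [-0.0, -0.0, -1.0]]
ft_force: [-0.1, 1.2, 1.9]
gripper_width: 0.002
grip_force: 0.9
```

>>> move_arm([
  [[-0.5, 0, 0], [0, 0, 0]],
  [[-0.5, 0, 0], [0, 0, 0]],
  [[-0.5, 0, 0], [0, 0, 0]],
  [[-0.5, 0, 0], [0, 0, 0]],
])

```text
clock: 10.75
ee_pos: [0.5558, 0.1182, 0.2796]
eef_rot: [[0.149, 0.989, -0.0], [0.989, -0.149, -0.0], [-0.0, -0.0, -1.0]]
ft_force: [0.9, 1.2, 0.1]
gripper_width: -0.001
grip_force: 0.5
```

>>> move_arm([
  [[-0.4, 0, 0], [0, 0, 0]],
  [[-0.4, 0, 0], [0, 0, 0]],
  [[0, 0, 0], [0, 0, 0]],
])

```text
clock: 11.05
ee_pos: [0.5547, 0.1106, 0.28]
eef_rot: [[0.15, 0.989, 0.001], [0.989, -0.15, 0.0], [0.001, 0.001, -1.0]]
ft_force: [0.1, 3.6, 2.9]
gripper_width: -0.006
grip_force: 2.0
```

>>> move_arm([
  [[-0.3, 0, 0], [0, 0, 0]],
  [[-0.2, 0, 0], [0, 0, 0]],
  [[0, 0, 0], [0, 0, 0]],
])

```text
clock: 11.35
ee_pos: [0.554, 0.1057, 0.2798]
eef_rot: [[0.149, 0.989, 0.0], [0.989, -0.149, -0.0], [-0.0, 0.0, -1.0]]
ft_force: [1.4, 4.3, 2.9]
gripper_width: 0.0
grip_force: 1.7
```

>>> move_arm([
  [[-0.2, 0, 0], [0, 0, 0]],
  [[0, 0, 0], [0, 0, 0]],
])

```text
clock: 11.55
ee_pos: [0.5536, 0.1036, 0.2796]
eef_rot: [[0.149, 0.989, -0.0], [0.989, -0.149, -0.0], [-0.0, -0.0, -1.0]]
ft_force: [-0.0, 1.6, 1.3]
gripper_width: 0.003
grip_force: 0.9
```

>>> move_arm([
  [[-0.2, 0, 0], [0, 0, 0]],
  [[0, 0, 0], [0, 0, 0]],
])

```text
clock: 11.75
ee_pos: [0.5533, 0.1014, 0.2794]
eef_rot: [[0.15, 0.989, -0.001], [0.989, -0.15, -0.001], [-0.001, -0.001, -1.0]]
ft_force: [-0.4, 0.1, 0.0]
gripper_width: -0.0
grip_force: 0.0
```

>>> move_arm([
  [[1, 0, 0], [0, 0, 0]],
  [[2, 0, 0], [0, 0, 0]],
  [[3, 0, 0], [0, 0, 0]],
  [[0, 0, -3], [0, 0, 0]],
  [[0, 0, -4], [0, 0, 0]],
  [[0, 0, -4], [0, 0, 0]],
  [[0, 0, -3], [0, 0, 0]],
  [[0, 0, 0], [0, 0, 0]],
  [[0, 0, 0], [0, 0, 0]],
  [[0, 0, 0], [0, 0, 0]],
])

```text
clock: 12.75
ee_pos: [0.5623, 0.1614, 0.4182]
eef_rot: [[0.149, 0.989, -0.003], [0.989, -0.149, -0.0], [-0.001, -0.003, -1.0]]
ft_force: [-0.9, 0.5, -0.9]
gripper_width: 0.001
grip_force: 0.0
```

```bash
python3 -c "
from h import *
S=snap('scene','s4');D=snap('side','d4')
a=cv2.resize(S['color'][195:315,235:425],(475,300),interpolation=2);b=cv2.resize(D['color'][205:355,230:380],(300,300),interpolation=2)
cv2.imwrite('pics/c5.png',np.hstack([a,b]))"
```

```text
(no output)
```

View pics/c5.png

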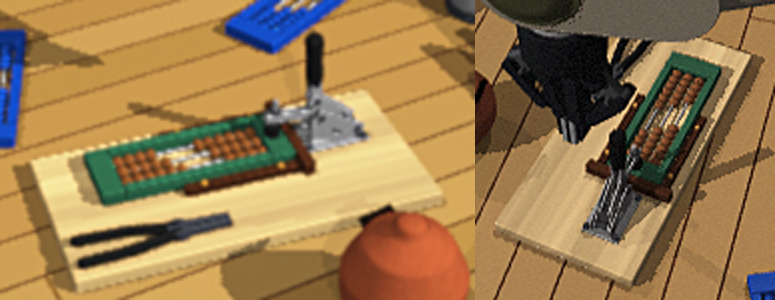

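The handle stands upright at (315,60), the bumper is down on the rack's heel rail at (270,125), the rack is flush with the stop, and the hand is clear.

```bash
python3 -c "
from workcell import arm
print(arm.job_done())"
```

```text
the job is handed in; nothing more can be done
None
```

I pushed the rack home against the end stop and pushed the clamp handle over until it snapped upright, with the bumper down on the rack's heel rail; the hand is clear and the job is handed in at about 13 s (the hand-in gave no verdict, and bumper force was judged by eye only).

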